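Load the ampoule carrier and hold the inspection lamp on full

TASK

Lower the ampoule carrier upright into the pocket of the backlit nest (do not drop it in) so that it sits flat and square on the pocket floor, and let go of it. Then, with the fingertips, press the lamp lever down past its first two clicks to the third, short of its bottom stop, and hold it there against its return spring: the program finishes while still holding the lever down at the third click, with the carrier still seated. Leave the tray, the beaker and the wooden pad where they are.

Things in the scene. Friction and masses are not known exactly. Their poses are not given: they have to be found in the camera images.
- carrier: Ampoule carrier: aluminium block 84 (its x) x 46 (y) x 32 mm (z), about 0.3 kg; 8 amber ampoules fixed in its top, two rows of four, stand 34 mm above it (66 mm in all), inside its outline (glass within 36 mm of centre along x, 17 mm along y). Origin: centre of its underside. Grip it across the 46 mm width. Either way round fits the nest. Starts flat on the table.
- nest: Nest, fixed: flat steel base 140 (its x) x 104 (y) x 16 mm with a white raised frame, 12 mm wide, round a pocket 87 (x) x 49 mm (y), 1.5 mm play each side of the carrier. Pocket floor 16 mm, frame top 28 mm above the table; the upper 4 mm flare out at 45 degrees as a lead-in. The seated carrier's block stands 20 mm out of the frame. Origin: centre of its underside.
- nest_seat (a point): Centre of the pocket floor, 16 mm above the table; axes as the nest's. The seated carrier's origin lies here.
- control: Lamp control, fixed: upright steel box 84 (its x) x 60 (y) x 90 mm high on a foot plate 104 x 80 x 4 mm. The lever tab sticks out of a vertical slot in its -y face; four black marks beside the slot at heights 80, 68, 56, 44 mm show rest, first, second and third click, level with the tab's top face. Origin: centre of its underside.
- lever_tab: The lever's black tab, 40 mm (control's x) x 44 mm (out of the control's -y face) x 12 mm thick, flat on top, moves straight down like a toaster lever. Origin: the place to press, on its top face, 24 mm out from that face: (0, -54 mm) from the control's origin in its axes. Top face 80 mm above the table at rest, 44 mm at the third click. Axes as the control's.
- lever (a joint): How far the lever is down, m: 0 at rest (up), clicks at 0.012, 0.024 and 0.036 (third), bottom stop 0.044. A spring returns it to 0 from anywhere: about 4 N at rest, 7 N at the third click, with a ripple of about 3 N: resistance peaks just after each click (0.003, 0.015, 0.027, 0.039; at most about 10 N) and sinks just before the next.
- tray: Bystander: perforated steel tray 170 x 250 x 55 mm full of amber ampoules (62 mm high in all), on the table beyond the work. Origin: centre of its underside.
- beaker: Bystander: small open steel beaker, 70 mm across at the rim, 75 mm high. Origin: centre of its underside.
- pad: Bystander: pale wooden pad 70 x 160 x 28 mm. Origin: centre of its underside.

How it is judged:
By the outcome, as a careful person would: the job done as asked, in the order asked, and still so for the second after the job is handed in, while the arm keeps its last pose, push and grip.
It also fails if it takes over 56 s, if anything falls off the work surface, if the arm or the gripper's body presses on something with over 40 N, if the wrist force passes 120 N, or if a joint passes its speed limit or range.

ROBOT

A 6-joint arm with a two-finger parallel gripper is mounted at the origin on the work surface. World frame = base frame: x ahead of the robot, y to its left, z up, the work surface at z = 0. Lengths are in m, angles in degrees, forces in N, time in s.
With the tool pointing down it reaches from about 0.4 to 0.825 m from the base axis. Payload 7 kg.
Tool frame: the origin (TCP) lies at the very end of the fingers, on their centre line; the grasp point (between the pads) lies 19 mm behind it (r.grip_depth is the distance from the TCP to the grasp point, in m); z points along the fingers, y is the line along which they close (so a half turn about z gives the same grasp; the last joint's range is limited). The gripper opens to 88 mm and grips with 3 to 60 N. Pads are 19 mm wide; open, the fingers measure 130 mm over their backs; the gripper's body (78 mm by 193 mm) begins 47 mm behind the grasp point.
Start: joints at [-58.608, 20.546, 0.682, 0, -70.136, -16.507], TCP at [0.173, -0.652, 0.227] pointing down, gripper open.
Joint ranges: [-176.03, 176.03], [-82.01, 121.73], [-58.28, 71.71], [-173.87, 95.51], [-174.79, -0.11], [-173.66, 173.66]. Speed limits (degrees/s): [136.94, 136.94, 172.46, 180, 180, 180].

INTERFACE

Orientations are given as [roll, pitch, yaw] about the fixed x, y, z axes, in that order (R = Rz(yaw) Ry(pitch) Rx(roll)).
In Python, from plant import r gives the robot as it stands.
- The arm moves only by the tool play_rows, never from a script. Its argument "rows" is a list that holds one entry, the list of rows, each a list of 5 numbers: the closure, from 0 (fully open) to 1 (shut), then the shift along the tool's x, y, z each as a share of 0.5 m, from -1 to 1, then the turn about the tool's z as a share of 1.5 rad, from -1 to 1. A call has exactly 8 rows; each row is the pose to reach, as a shift and turn from the pose commanded when the call began, along the tool's axes at that moment; what a row does not reach only later rows make up. A row lasts 1/12 s, in which the tool goes at most 41.7 mm and 7.16 degrees, less where a joint would pass 70% of its speed; a pose out of reach is approached as far as the arm can. A call with a number of a shift or a turn outside -1 to 1 is refused whole. A call with a gripper value outside its range is refused whole. The fingers move at their own pace and stop on an object; "squeeze" is the grip in N (left out, the last holds). Time passes only in rows, so rows that repeat a pose let the fingers close, or fill a call up. It gives the time, the measured TCP pose, the force, the opening and the grip force at its end, in the units of the state.
- r.get_state(): the state, without advancing time (a new reading comes with each control period).
- r.capture(name): name is "scene" or "top" or "wrist"; returns the picture (384x512x3 uint8, red, green, blue); there is no depth.
- r.camera_info(name): a dict with "fovy" (degrees; the focal length in pixels is half the picture's height over the tangent of half this angle, whatever the lens; pixels are square), "cx", "cy" (the principal point, pixels), "k1" (the pictures are not rectified: a ray, as slopes to the right and down, at radius r is drawn at 1 + k1 r^2 times it, then the intrinsics apply), "pose" (4x4, takes a point from camera to world coordinates). Camera axes: x right, y down, z forward; pixel columns grow to the right and rows downward; lengths in m; the calibration is good to about 2 mm. A picture is of the moment at which its call begins: read the wrist's pose just before it. camera_info takes no time and is no camera call; for the wrist camera it gives the pose at the moment of the call.
- r.close_job(): hands the job in; it is judged then, once.
The state is a dict: "time_s": time; "joints": joint angles; "qd": joint speeds; "joint_torque": joint torques, N m; "tcp_pos": TCP position; "eef_rot": TCP orientation; "contact_force": force on the tool from outside, world axes, zero at the start; "moment": the same for the moment, N m; "gripper_width": finger opening in m; "gripper_force": force on a finger pad.
Only numpy, scipy, OpenCV 4.12 (cv2) and the standard library are available. Lean on these libraries where they do the work, as an engineer would, in place of code of your own. Each camera call takes 0.05 s, during which the arm holds its last target. There are 200 camera calls.

## Working session

There is one attempt and no reset: what is moved stays moved. The work goes in short steps, Python scripts to look and compute and a tool call to move; the robot and the scene stay as the last step left them, time stands still between calls to the robot, and variables do not carry over. Pictures are saved under pics/ and viewed, at most 10 in all, crops included, and the job is handed in when it is done.

Besides the shell and the picture viewer there is one more tool, called after ">>>" as name(argument=value, ...) on one line, values as JSON. play_rows: Moves the arm, as the interface text tells. Its arguments: {"type":"object","properties":{"rows":{"type":"array","items":{"type":"array","items":{"type":"array","items":{"type":"number"}}}},"squeeze":{"type":"number"}},"required":["rows"]}

```bash
mkdir -p pics; ls; cat > h.py <<'E'
import numpy as np, cv2
from plant import r
def ray(name,px,info=None):
    i=info or r.camera_info(name); f=192/np.tan(np.radians(i['fovy'])/2)
    d=np.array([(px[0]-i['cx'])/f,(px[1]-i['cy'])/f]); u=d.copy()
    for _ in range(20): u=d/(1+i['k1']*(u@u))
    T=np.array(i['pose']); return T[:3,3],T[:3,:3]@np.array([u[0],u[1],1])
def at(name,px,z,info=None):
    o,d=ray(name,px,info); return o+d*(z-o[2])/d[2]
def proj(name,P,info=None):
    i=info or r.camera_info(name); f=192/np.tan(np.radians(i['fovy'])/2)
    T=np.array(i['pose']); p=T[:3,:3].T@(np.array(P)-T[:3,3]); u=p[:2]/p[2]
    u=u*(1+i['k1']*(u@u)); return u*f+[i['cx'],i['cy']]
def snap(name,file,crop=None,k=1):
    i=r.camera_info(name); a=r.capture(name)[:,:,::-1]
    if crop: x0,y0,x1,y1=crop; a=a[y0:y1,x0:x1]
    if k!=1: a=cv2.resize(a,None,fx=k,fy=k,interpolation=cv2.INTER_CUBIC)
    cv2.imwrite('pics/'+file,a); return i
E
python3 - <<'E'
from h import *
import cv2
a=r.capture('top');b=r.capture('scene')
cv2.imwrite('pics/top0.png',cv2.resize(a[:,:,::-1],(800,600),interpolation=cv2.INTER_CUBIC))
cv2.imwrite('pics/scene0.png',cv2.resize(b[:,:,::-1],(800,600),interpolation=cv2.INTER_CUBIC))
for n in ['top','scene','wrist']: print(n,r.camera_info(n))
print(r.get_state())
E
```

```text
pics
top {'fovy': 50.08326571485353, 'cx': 258.78920406296487, 'cy': 191.01885496119706, 'k1': -0.03374057115617539, 'pose': array([[-0.00634814, -0.99759788,  0.06897946,  0.47190079],
       [-0.99997591,  0.00652656,  0.00236146,  0.016749  ],
       [-0.00280599, -0.06896281, -0.99761529,  1.22661239],
       [ 0.        ,  0.        ,  0.        ,  1.        ]])}
scene {'fovy': 57.07050693512225, 'cx': 249.00503561108815, 'cy': 191.339339414842, 'k1': -0.09205797069591055, 'pose': array([[-0.50316365,  0.59317848, -0.62846291,  1.23573973],
       [ 0.86415356,  0.35213754, -0.35949655,  0.40957939],
       [ 0.00805976, -0.72397406, -0.68978011,  0.83615242],
       [ 0.        ,  0.        ,  0.        ,  1.        ]])}
wrist {'fovy': 61.69052574884204, 'cx': 252.42006016428002, 'cy': 192.39758488470537, 'k1': -0.07162956304327794, 'pose': array([[-2.57229025e-01,  9.29565013e-01,  2.64087325e-01,
         1.02073753e-01],
       [ 9.66350400e-01,  2.47334143e-01,  7.06592252e-02,
        -6.71627060e-01],
       [ 3.64531578e-04,  2.73376496e-01, -9.61907043e-01,
         3.84740688e-01],
       [ 0.00000000e+00,  0.00000000e+00,  0.00000000e+00,
         1.00000000e+00]])}
{'time_s': 0.1, 'joints': array([-5.86082300e+01,  2.05888390e+01,  6.37371357e-01, -1.60038638e-02,
       -7.01347753e+01, -1.65065254e+01]), 'qd': array([-0.04217948, -0.10623886,  0.03952641,  0.09629427, -0.0471941 ,
        0.038921  ]), 'joint_torque': array([ 4.11307274e-04, -5.84163344e+01,  2.93749702e+01,  7.01556131e+00,
        1.01276982e-02, -4.60411741e-05]), 'tcp_pos': array([ 0.17324128, -0.65193385,  0.22569225]), 'eef_rot': array([ 1.79913036e+02, -1.00805882e-02, -1.65120197e+02]), 'contact_force': array([-0.30375369, -1.41020111, -0.46006251]), 'moment': array([ 0.02693123,  0.00951508, -0.05736326]), 'gripper_force': 0.0, 'gripper_width': 0.08755433374164437}
```

View pics/top0.png

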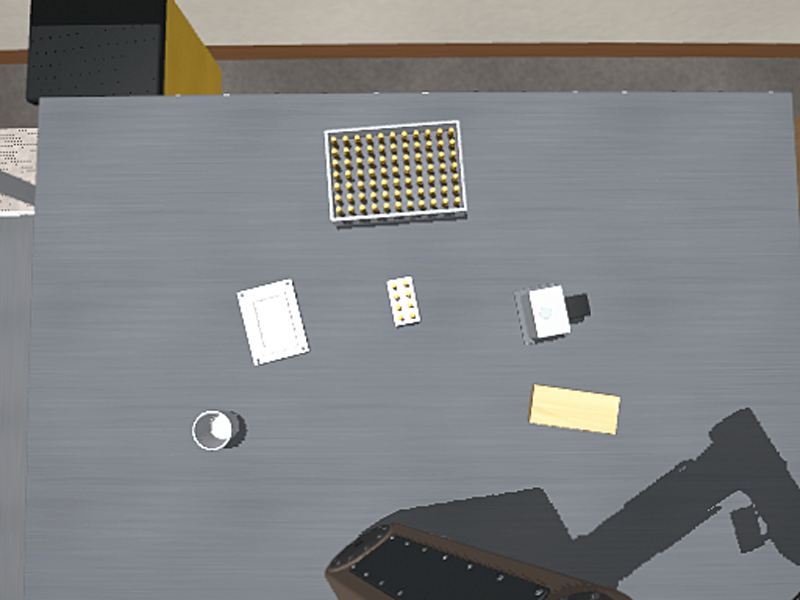

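View pics/scene0.png

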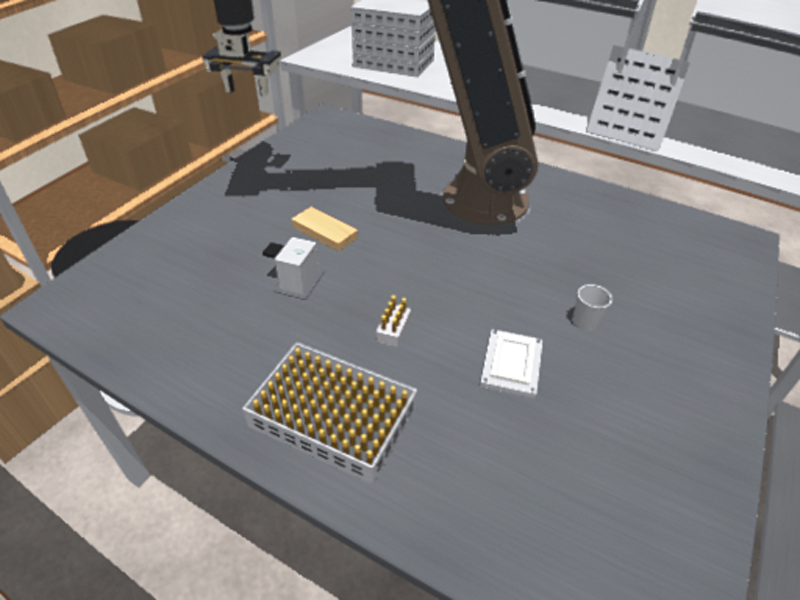

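The top view shows the carrier at about (403,302), nest (274,321), control (547,312) with its tab at (578,306), tray up-centre, pad (575,409) and beaker (213,430), in 800x600 pixels. The scene view confirms this layout. Next I'll enlarge the top view.

```bash
python3 - <<'E'
from h import *
a=r.capture('top')[:,:,::-1]
def c(x0,y0,w,h): return cv2.resize(a[y0:y0+h,x0:x0+w],None,fx=6,fy=6,interpolation=cv2.INTER_CUBIC)
m=np.zeros((600,800,3),np.uint8)
m[0:390,0:330]=c(148,172,55,65); m[0:390,340:520]=c(243,172,30,65); m[0:300,530:800]=c(328,178,45,50)
cv2.imwrite('pics/m.png',m)
E
```

```text
(no output)
```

View pics/m.png

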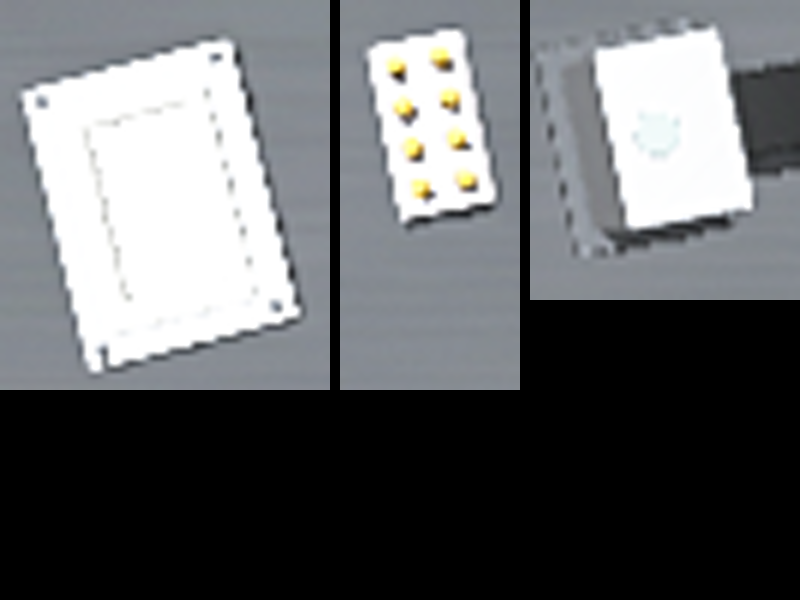

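The enlarged crop shows these corners. Nest: (22,90), (232,40), (300,318), (95,372). Carrier block top: (367,45), (463,30), (497,205), (404,222). Control top: (597,50), (717,28), (752,210), (628,230).

```bash
python3 - <<'E'
from h import *
def run(n,c,off,z):
    P=np.array([at('top',((x-off[2]+.5)/6-.5+off[0],(y+.5)/6-.5+off[1]),z)[:2] for x,y in c])
    s=[np.linalg.norm(P[i]-P[i-1]) for i in range(4)]
    lng=(P[0]+P[1]-P[2]-P[3]); lat=P[0]+P[3]-P[1]-P[2]
    # x axis ~ +world x (up in image), y axis ~ +world y (left)
    print(n,P.mean(0).round(4),'yaw x',np.degrees(np.arctan2(lng[1],lng[0])).round(2),'from y',(np.degrees(np.arctan2(lat[1],lat[0]))-90).round(2),np.round(s,4))
run('nest',[(22,90),(232,40),(300,318),(95,372)],(148,172,0),.016)
run('car',[(367,45),(463,30),(497,205),(404,222)],(243,172,340),.032)
run('ctl',[(597,50),(717,28),(752,210),(628,230)],(328,178,530),.09)
E
```

```text
nest [0.5139 0.2684] yaw x 14.55 from y 13.72 [0.1438 0.1067 0.1413 0.1039]
car [0.5503 0.0218] yaw x 11.02 from y 9.25 [0.088  0.0473 0.0868 0.0458]
ctl [ 0.5263 -0.2374] yaw x 9.14 from y 9.34 [0.0842 0.0568 0.0855 0.0582]
```

```bash
cat >> h.py <<'E'
from scipy.spatial.transform import Rotation as Ro
def go(p,yaw,base=None):
    """shares for target TCP p, tool-x heading yaw (mod 180)"""
    s=r.get_state(); p0,e=(s['tcp_pos'],s['eef_rot']) if base is None else base
    R=Ro.from_euler('xyz',e,degrees=True).as_matrix()
    t=-((yaw-e[2]+90)%180-90)
    print('d',np.round(R.T@(np.array(p)-p0)/.5,4),'turn',round(np.radians(t)/1.5,4),'t',s['time_s'])
E
python3 - <<'E'
from h import *
go((.36,-.315,.22),10.3)
go((.55,.022,.2),10.3,((.36,-.315,.22),(180,0,-169.7)))
E
```

```text
d [-0.5341  0.5555  0.0123] turn 0.0533 t 0.15
d [-0.4944  0.5952  0.04  ] turn -0.0 t 0.15
```

>>> play_rows(rows=[[[0,-0.03,0.03,0,0.01],[0,-0.09,0.09,0,0.02],[0,-0.15,0.16,0,0.03],[0,-0.21,0.22,0,0.04],[0,-0.27,0.28,0.01,0.053],[0,-0.33,0.34,0.01,0.053],[0,-0.38,0.4,0.01,0.053],[0,-0.42,0.44,0.01,0.053]]])

```text
time_s: 0.82
tcp_pos: [0.3201, -0.3832, 0.2214]
eef_rot: [180.0, 0.0, -169.7]
contact_force: [0.4, -0.3, -0.7]
gripper_width: 0.0878
gripper_force: 0.0
```

```bash
python3 - <<'E'
from h import *
print(r.get_state()['tcp_pos'],r.get_state()['eef_rot'])
go((.55,.022,.2),10.3)
E
```

```text
[ 0.32011082 -0.38323416  0.2214284 ] [ 1.79976090e+02  9.18508564e-03 -1.69653824e+02]
d [-0.5979  0.7147  0.0433] turn 0.0005 t 0.8167
```

>>> play_rows(rows=[[[0,-0.04,0.05,0,0],[0,-0.09,0.11,0,0],[0,-0.14,0.17,0.01,0],[0,-0.19,0.23,0.01,0],[0,-0.24,0.29,0.02,0],[0,-0.29,0.35,0.02,0],[0,-0.34,0.41,0.02,0],[0,-0.39,0.47,0.02,0]]])

```text
time_s: 1.48
tcp_pos: [0.4699, -0.1177, 0.2117]
eef_rot: [180.0, 0.0, -169.7]
contact_force: [1.1, -0.8, -0.3]
gripper_width: 0.0879
gripper_force: 0.0
```

>>> play_rows(rows=[[[0,-0.05,0.06,0,0],[0,-0.1,0.12,0.01,0],[0,-0.14,0.17,0.01,0],[0,-0.17,0.21,0.02,0],[0,-0.19,0.23,0.02,0],[0,-0.205,0.24,0.02,0],[0,-0.205,0.243,0.02,0],[0,-0.205,0.243,0.02,0]]])

```text
time_s: 2.15
tcp_pos: [0.5483, 0.0179, 0.2014]
eef_rot: [-180.0, -0.0, -169.7]
contact_force: [-0.6, -0.7, -0.1]
gripper_width: 0.0875
gripper_force: 0.0
```

```bash
python3 - <<'E'
from h import *
s=r.get_state();print(s['tcp_pos'],s['eef_rot'],s['joints'],s['time_s'])
i=snap('wrist','w1.png',k=1.5)
np.save('w1.npy',i['pose'])
E
```

```text
[0.54832299 0.01787652 0.20144801] [-1.79995088e+02 -3.33165080e-02 -1.69678200e+02] [ 2.23290864e+01  9.76486582e+00 -1.74736888e+01 -2.39147694e-03
 -6.27950548e+01 -1.02006191e+02] 2.15
```

View pics/w1.png

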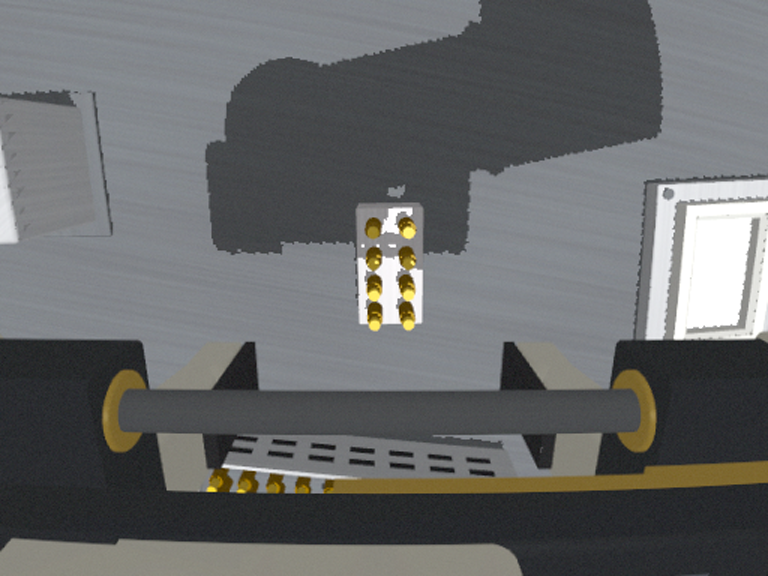

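The wrist view shows the carrier with its top face spanning x 357–423 and its far edge at y about 323. The far and side edges are clear. The nest frame is on the right.

```bash
python3 - <<'E'
from h import *
i=r.camera_info('wrist')
q=lambda u,z: at('wrist',((u[0]+.5)/1.5-.5,(u[1]+.5)/1.5-.5),z)[:2]
for u,z in [((357,206),.032),((356,203),0),((423,205),.032),((423,323),.032),((358,324),.032)]: print(u,z,q(u,z).round(4))
def box(c,yaw,z):
    a=np.radians(yaw); R=np.array([[np.cos(a),-np.sin(a)],[np.sin(a),np.cos(a)]])
    for x,y in [(-.042,.023),(-.042,-.023),(.042,-.023),(.042,.023)]:
        p=np.array(c)+R@[x,y]; print(z,((proj('wrist',[*p,z],i)+.5)*1.5-.5).round(1))
box((.5503,.0218),10.3,.032);box((.5503,.0218),10.3,0)
a=r.capture('wrist')[:,:,::-1]
cv2.imwrite('pics/w2.png',np.hstack([cv2.resize(a[120:230,225:295],None,fx=5,fy=5,interpolation=cv2.INTER_CUBIC),cv2.resize(a[100:265,415:512],(400,550),interpolation=cv2.INTER_CUBIC)]))
E
```

```text
(357, 206) 0.032 [ 0.5128 -0.0049]
(356, 203) 0 [ 0.5144 -0.0068]
(423, 205) 0.032 [0.5041 0.0389]
(423, 323) 0.032 [0.587  0.0561]
(358, 324) 0.032 [0.5962 0.01  ]
0.032 [419.8 205.6]
0.032 [351.9 205.5]
0.032 [353.6 322.6]
0.032 [417.2 322.6]
0 [416.4 201. ]
0 [354.3 200.9]
0 [355.7 308.7]
0 [414.1 308.8]
```

View pics/w2.png

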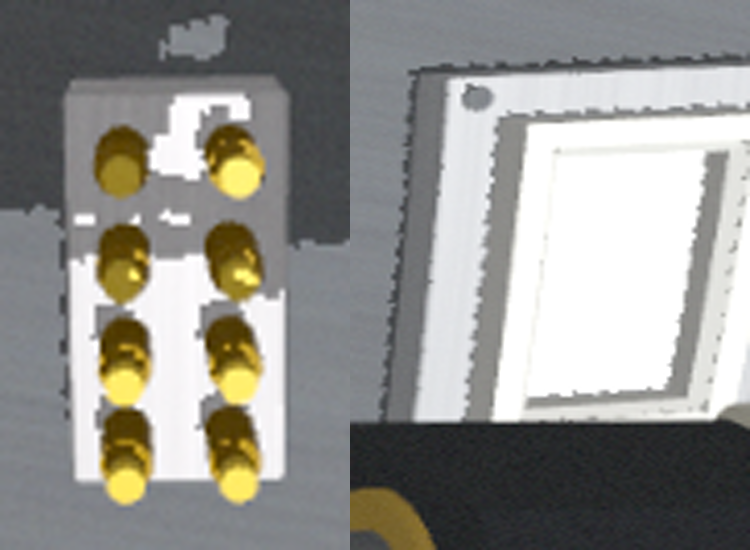

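In the crop the carrier's top face has corners (65,95), (289,95), (284,480) and (77,480). The nest is partly visible on the right.

```bash
cat >> h.py <<'E'
from scipy.optimize import least_squares
def fit(name,px,loc,z,g,info=None):
    i=info or r.camera_info(name); px=np.array(px)
    def pr(v):
        a=np.radians(v[2]); R=np.array([[np.cos(a),-np.sin(a)],[np.sin(a),np.cos(a)]])
        return np.array([proj(name,[*(v[:2]+R@l[:2]),z if len(l)<3 else l[2]],i) for l in map(np.array,loc)])
    s=least_squares(lambda v:(pr(v)-px).ravel(),g,x_scale=[.01,.01,1]); print(s.x.round(4)); print((pr(s.x)-px).round(2).tolist()); return s.x
E
python3 - <<'E'
from h import *
px=[((x+.5)/5-.5+225,(y+.5)/5-.5+120) for x,y in [(65,95),(289,95),(284,480),(77,480)]]
v=fit('wrist',px,[(-.042,-.023),(-.042,.023),(.042,.023),(.042,-.023)],.032,(.55,.022,10))
go((v[0],v[1],.12),v[2])
E
```

```text
[ 0.551   0.0254 10.9948]
[[-0.09, -0.12], [0.34, -0.64], [0.33, 0.21], [-0.6, 0.69]]
d [-0.0088  0.015   0.1635] turn -0.0084 t 2.25
```

>>> play_rows(rows=[[[0,-0.009,0.015,0.05,-0.008],[0,-0.009,0.015,0.11,-0.008],[0,-0.009,0.015,0.17,-0.008],[0,-0.009,0.015,0.23,-0.008],[0,-0.009,0.015,0.29,-0.008],[0,-0.009,0.015,0.34,-0.008],[0,-0.009,0.015,0.365,-0.008],[0,-0.009,0.015,0.373,-0.008]]])

```text
time_s: 2.92
tcp_pos: [0.5498, 0.0248, 0.013]
eef_rot: [-180.0, -0.2, -169.1]
contact_force: [0.2, 0.1, 0.3]
gripper_width: 0.0875
gripper_force: 0.0
```

>>> play_rows(rows=[[[0.1,0,0,0,0],[0.2,0,0,0,0],[0.3,0,0,0,0],[0.4,0,0,0,0],[0.5,0,0,0,0],[0.6,0,0,0,0],[0.7,0,0,0,0],[0.8,0,0,0,0]]], squeeze=25)

```text
time_s: 3.58
tcp_pos: [0.5518, 0.0266, 0.0155]
eef_rot: [180.0, 0.0, -169.0]
contact_force: [-1.3, 0.1, 4.0]
gripper_width: 0.0456
gripper_force: 25.0
```

```bash
python3 - <<'E'
from h import *
s=r.get_state();print(s)
E
```

```text
{'time_s': 3.5833, 'joints': array([ 2.30757297e+01,  2.22883952e+01, -2.90367617e+01,  8.51169625e-03,
       -3.86479846e+01, -1.02053594e+02]), 'qd': array([-0.0040769 ,  0.0673989 ,  0.13988579,  0.03461467, -0.12217983,
       -0.04760989]), 'joint_torque': array([-1.25627196e-01, -4.86556399e+01,  1.88419032e+01,  4.35138345e+00,
        2.79918406e-01,  1.04202222e-02]), 'tcp_pos': array([0.55180831, 0.02657078, 0.01549447]), 'eef_rot': array([ 1.79999593e+02,  2.73767887e-02, -1.68971218e+02]), 'contact_force': array([-1.26255991,  0.12489295,  4.01113974]), 'moment': array([ 0.03785912,  0.39007233, -0.04608695]), 'gripper_force': 25.00030428171158, 'gripper_width': 0.04561368434851907}
```

```bash
python3 - <<'E'
from h import *
go((.558,.279,.2),14.1)
E
```

```text
d [-0.1089  0.4932 -0.369 ] turn -0.0357 t 3.5833
```

>>> play_rows(rows=[[[0.8,0,0,-0.01,0],[0.8,0,0,-0.03,0],[0.8,0,0,-0.07,0],[0.8,0,0,-0.12,0],[0.8,-0.01,0.02,-0.17,0],[0.8,-0.02,0.06,-0.22,-0.01],[0.8,-0.03,0.11,-0.27,-0.02],[0.8,-0.04,0.17,-0.31,-0.03]]], squeeze=30)

```text
time_s: 4.25
tcp_pos: [0.555, 0.1138, 0.1728]
eef_rot: [180.0, 0.1, -166.5]
contact_force: [1.4, 1.0, -3.3]
gripper_width: 0.0456
gripper_force: 30.0
```

```bash
python3 - <<'E'
from h import *
s=r.get_state();print(s['tcp_pos'],s['gripper_width'],s['contact_force'])
go((.558,.279,.2),14.1)
E
```

```text
[0.55501065 0.11381582 0.17276883] 0.04560173394394347 [ 1.43187872  1.03585643 -3.29246551]
d [-0.0833  0.3198 -0.0543] turn -0.0064 t 4.25
```

>>> play_rows(rows=[[[0.8,-0.02,0.06,-0.02,-0.006],[0.8,-0.03,0.12,-0.03,-0.006],[0.8,-0.05,0.18,-0.04,-0.006],[0.8,-0.06,0.24,-0.05,-0.006],[0.8,-0.07,0.28,-0.05,-0.006],[0.8,-0.08,0.3,-0.05,-0.006],[0.8,-0.08,0.31,-0.05,-0.006],[0.8,-0.08,0.31,-0.05,-0.006]]])

```text
time_s: 4.92
tcp_pos: [0.5569, 0.2741, 0.1947]
eef_rot: [-180.0, -0.1, -165.8]
contact_force: [0.4, -1.1, -3.5]
gripper_width: 0.0456
gripper_force: 30.0
```

```bash
python3 - <<'E'
from h import *
s=r.get_state();print(s['tcp_pos'],s['eef_rot'],s['qd'].round(2))
i=snap('wrist','w3.png',(130,60,396,260),3)
E
```

```text
[0.55694443 0.27410256 0.19472541] [-1.79980653e+02 -6.37849647e-02 -1.65847663e+02] [-1.38 -0.63 -1.06  0.14 -0.02  0.74]
```

View pics/w3.png

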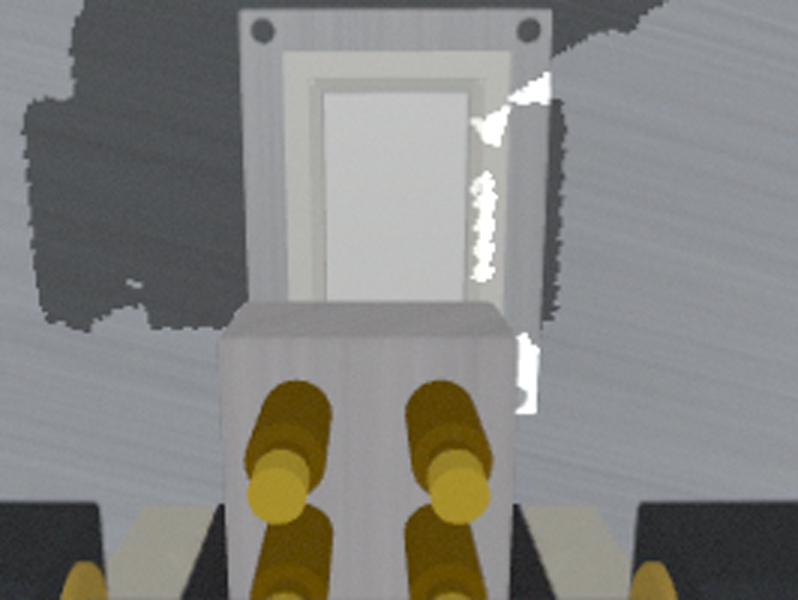

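The view shows the nest base's near corners at (238,10) and (552,10), and its right far corner at (537,413). The frame's near corners are (284,52) and (512,52), and the floor corners are (324,94) and (469,94). The carrier's near bottom edge runs (250,303) to (497,303), and its near top edge (221,338) to (515,338).

```bash
python3 - <<'E'
from h import *
s=r.get_state();print(s['tcp_pos'],s['eef_rot'],s['qd'].round(2))
c=lambda L:[((x+.5)/3-.5+130,(y+.5)/3-.5+60) for x,y in L]
N=[(238,10),(552,10),(537,413),(284,52),(512,52),(324,94),(469,94)]
L=[(-.07,-.052,.016),(-.07,.052,.016),(.07,.052,.016),(-.0555,-.0365,.028),(-.0555,.0365,.028),(-.0435,-.0245,.016),(-.0435,.0245,.016)]
v=fit('wrist',c(N),L,0,(.514,.268,14))
zb=s['tcp_pos'][2]-.0155
C=[(250,303),(497,303),(221,338),(515,338)]
K=[(-.042,-.023,zb),(-.042,.023,zb),(-.042,-.023,zb+.032),(-.042,.023,zb+.032)]
w=fit('wrist',c(C),K,0,(.557,.274,14))
a=np.radians(14.1);R=np.array([[np.cos(a),np.sin(a)],[-np.sin(a),np.cos(a)]])
print('carrier-tcp (tool-ish x,y)',R@(w[:2]-s['tcp_pos'][:2]), 'nest-tcp',R@(v[:2]-s['tcp_pos'][:2]))
E
```

```text
[0.55697391 0.27323175 0.1947582 ] [-1.79972999e+02 -6.82472983e-02 -1.65878938e+02] [-0.87 -0.37 -0.5   0.14  0.04  0.23]
[ 0.5146  0.2715 14.4169]
[[0.35, 0.24], [0.43, -0.11], [0.06, 0.6], [-0.09, 0.36], [-0.48, 0.1], [-0.23, -0.48], [-0.02, -0.65]]
[ 0.5565  0.2728 14.1618]
[[-1.69, -0.36], [-0.37, -0.36], [-0.81, 0.38], [2.51, 0.4]]
carrier-tcp (tool-ish x,y) [-0.00060491 -0.00027839] nest-tcp [-0.04152003  0.00860543]
```

```bash
python3 - <<'E'
from h import *
go((.5154,.2727,.075),14.4)
E
```

```text
d [0.0806 0.0194 0.2396] turn -0.0032 t 4.9667
```

>>> play_rows(rows=[[[0.8,0.02,0.005,0,-0.003],[0.8,0.05,0.01,0.03,-0.003],[0.8,0.07,0.019,0.07,-0.003],[0.8,0.08,0.019,0.12,-0.003],[0.8,0.08,0.019,0.17,-0.003],[0.8,0.08,0.019,0.21,-0.003],[0.8,0.08,0.019,0.235,-0.003],[0.8,0.08,0.019,0.239,-0.003]]])

```text
time_s: 5.63
tcp_pos: [0.5145, 0.2707, 0.0732]
eef_rot: [-179.9, -0.2, -165.7]
contact_force: [0.3, -0.4, -3.4]
gripper_width: 0.0457
gripper_force: 30.0
```

>>> play_rows(rows=[[[0.8,0,0,0,0],[0.8,0,0,0,0],[0.8,0,0,0,0],[0.8,0,0,0,0],[0.8,0,0,0,0],[0.8,0,0,0,0],[0.8,0,0,0,0],[0.8,0,0,0,0]]])

```text
time_s: 6.3
tcp_pos: [0.5164, 0.2733, 0.0757]
eef_rot: [180.0, 0.0, -165.6]
contact_force: [0.1, 1.0, -3.4]
gripper_width: 0.0459
gripper_force: 30.0
```

```bash
python3 - <<'E'
from h import *
s=r.get_state();print(s['tcp_pos'],s['eef_rot'],s['qd'].round(2))
go((.5154,.2727,.047),14.4)
i=snap('wrist','w4.png',(130,80,396,280),3)
E
```

```text
[0.51638283 0.27331762 0.07569061] [ 1.79993103e+02  8.69595444e-03 -1.65629456e+02] [-0.01  0.15  0.07  0.01  0.08  0.14]
d [ 0.0022 -0.0007  0.0574] turn -0.0003 t 6.3
```

View pics/w4.png

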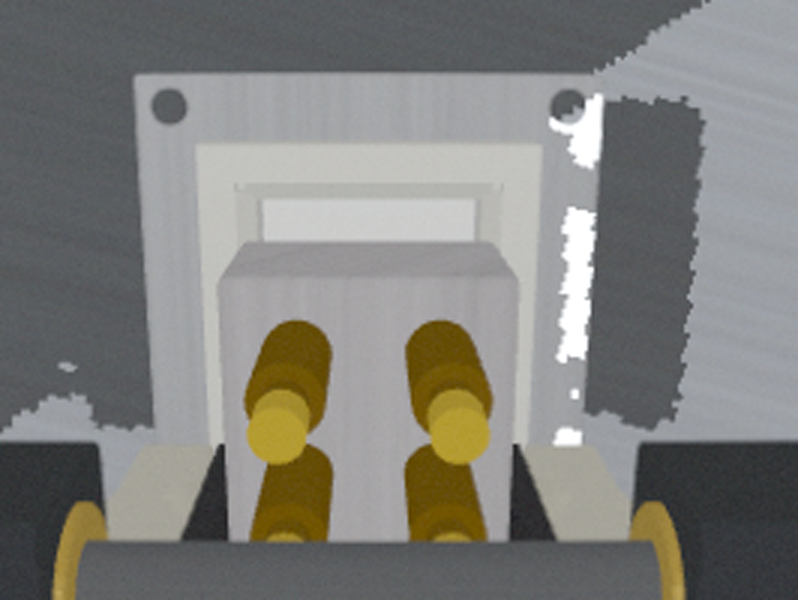

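The nest base's near edge runs (135,74) to (604,74). The frame corners are (196,143) and (542,143), and the lip corners (235,184) and (503,184). The carrier's bottom edge runs (247,242) to (492,242) and its top edge (218,282) to (519,281). It sits centred over the pocket.

```bash
python3 - <<'E'
from h import *
s=r.get_state()
c=lambda L:[((x+.5)/3-.5+130,(y+.5)/3-.5+80) for x,y in L]
N=[(135,74),(604,74),(196,143),(542,143),(262,199),(476,199),(235,184),(503,184)]
L=[(-.07,-.052,.016),(-.07,.052,.016),(-.0555,-.0365,.028),(-.0555,.0365,.028),(-.0435,-.0245,.016),(-.0435,.0245,.016),(-.0475,-.0285,.028),(-.0475,.0285,.028)]
v=fit('wrist',c(N),L,0,(.514,.268,14))
zb=s['tcp_pos'][2]-.0155
w=fit('wrist',c([(247,242),(492,242),(218,282),(519,281)]),[(-.042,-.023,zb),(-.042,.023,zb),(-.042,-.023,zb+.032),(-.042,.023,zb+.032)],0,(.515,.273,14))
a=np.radians(14.4);R=np.array([[np.cos(a),np.sin(a)],[-np.sin(a),np.cos(a)]])
print(R@(w[:2]-s['tcp_pos'][:2]),R@(v[:2]-w[:2]))
E
```

```text
[ 0.5146  0.2723 14.3914]
[[-0.47, 0.5], [0.25, 0.53], [0.27, 0.93], [-0.19, 0.96], [-0.33, -1.39], [0.4, -1.37], [0.24, -0.17], [-0.18, -0.15]]
[ 0.5161  0.2728 14.5272]
[[-1.16, 0.43], [0.82, 0.26], [-0.35, -0.31], [0.63, -0.17]]
[-0.00036466 -0.00045109] [-1.58579168e-03 -8.85527162e-05]
```

>>> play_rows(rows=[[[0.8,0.003,0,0.01,0],[0.8,0.003,0,0.025,0],[0.8,0.003,0,0.04,0],[0.8,0.003,0,0.05,0],[0.8,0.003,0,0.06,0],[0.8,0.003,0,0.066,0],[0.8,0.003,0,0.07,0],[0.8,0.003,0,0.072,0]]])

```text
time_s: 7.02
tcp_pos: [0.5148, 0.2728, 0.0391]
eef_rot: [-180.0, -0.0, -165.6]
contact_force: [-0.2, -0.9, -3.3]
gripper_width: 0.0456
gripper_force: 30.0
```

>>> play_rows(rows=[[[0.8,0,0,0.001,0],[0.8,0,0,0.002,0],[0.8,0,0,0.004,0],[0.8,0,0,0.006,0],[0.8,0,0,0.008,0],[0.8,0,0,0.01,0],[0.8,0,0,0.011,0],[0.8,0,0,0.011,0]]])

```text
time_s: 7.68
tcp_pos: [0.5149, 0.2728, 0.0339]
eef_rot: [-180.0, -0.0, -165.6]
contact_force: [-0.1, -0.1, -3.5]
gripper_width: 0.0458
gripper_force: 30.0
```

>>> play_rows(rows=[[[0.8,0,0,0.001,0],[0.8,0,0,0.002,0],[0.8,0,0,0.003,0],[0.8,0,0,0.004,0],[0.8,0,0,0.0045,0],[0.8,0,0,0.005,0],[0.8,0,0,0.005,0],[0.8,0,0,0.005,0]]])

```text
time_s: 8.35
tcp_pos: [0.5149, 0.2729, 0.0316]
eef_rot: [180.0, 0.0, -165.6]
contact_force: [-0.7, -0.4, -3.1]
gripper_width: 0.0459
gripper_force: 30.0
```

>>> play_rows(rows=[[[0.8,0,0,0.0005,0],[0.8,0,0,0.001,0],[0.8,0,0,0.0015,0],[0.8,0,0,0.002,0],[0.8,0,0,0.002,0],[0.8,0,0,0.002,0],[0.8,0,0,0.002,0],[0.8,0,0,0.002,0]]])

```text
time_s: 9.02
tcp_pos: [0.5149, 0.2729, 0.0315]
eef_rot: [180.0, 0.0, -165.6]
contact_force: [-3.3, -0.6, 7.0]
gripper_width: 0.0458
gripper_force: 30.0
```

Contact came at the expected height, with the carrier bottom at 16 mm. Now I'll release it and lift.

>>> play_rows(rows=[[[0.45,0,0,0,0],[0.4,0,0,0,0],[0.3,0,0,0,0],[0.2,0,0,0,0],[0.1,0,0,0,0],[0,0,0,0,0],[0,0,0,0,0],[0,0,0,0,0]]])

```text
time_s: 9.68
tcp_pos: [0.5149, 0.2729, 0.0305]
eef_rot: [-180.0, -0.0, -165.6]
contact_force: [0.5, 0.0, -0.2]
gripper_width: 0.0855
gripper_force: 0.0
```

>>> play_rows(rows=[[[0,0,0,-0.01,0],[0,0,0,-0.04,0],[0,0,0,-0.1,0],[0,0,0,-0.16,0],[0,0,0,-0.22,0],[0,0,0,-0.28,0],[0,0,0,-0.32,0],[0,0,0,-0.33,0]]])

```text
time_s: 10.35
tcp_pos: [0.5165, 0.274, 0.2005]
eef_rot: [179.8, 0.4, -165.6]
contact_force: [0.2, 0.6, 0.3]
gripper_width: 0.0879
gripper_force: 0.0
```

```bash
python3 - <<'E'
from h import *
s=r.get_state();print(s['tcp_pos'],s['eef_rot'],s['gripper_width'],s['joints'])
i=snap('wrist','w5.png',(130,60,396,260),3)
E
```

```text
[0.5164854  0.27399384 0.20047473] [ 179.84456409    0.35615898 -165.60004959] 0.08792231068927159 [ 4.71387716e+01  1.29316362e+01 -1.35663680e+01  6.93639103e-02
 -6.31183702e+01 -1.22769494e+02]
```

View pics/w5.png

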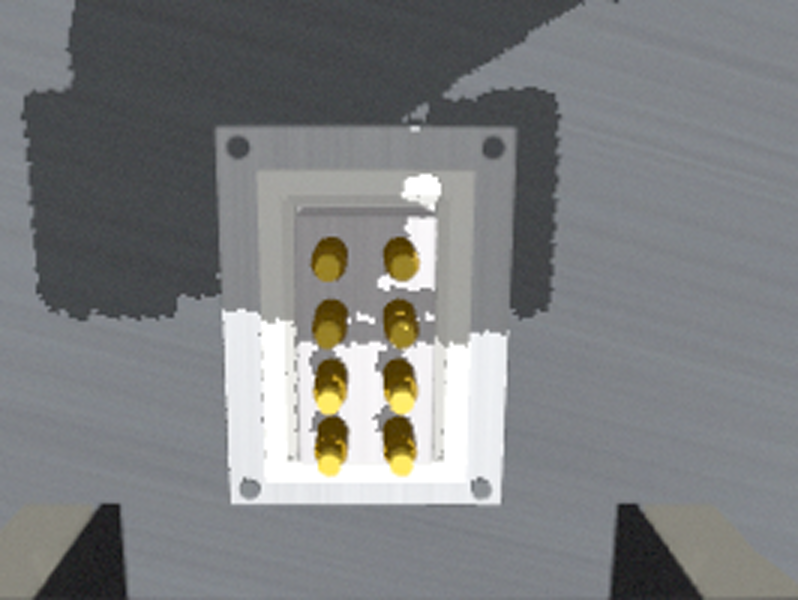

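The carrier sits flat and square in the pocket, with even gaps at about x 298–438 and y 210–462. Now I'll move to the control.

```bash
python3 - <<'E'
from h import *
go((.535,-.27,.22),9.2)
E
```

```text
d [ 0.2335 -1.0628 -0.045 ] turn 0.0604 t 10.4
```

>>> play_rows(rows=[[[0,0.01,-0.04,-0.02,0.01],[0,0.02,-0.1,-0.04,0.02],[0,0.03,-0.17,-0.04,0.03],[0,0.05,-0.24,-0.04,0.04],[0,0.06,-0.31,-0.04,0.05],[0,0.08,-0.38,-0.04,0.06],[0,0.09,-0.45,-0.04,0.06],[0,0.11,-0.52,-0.04,0.06]]])

```text
time_s: 11.07
tcp_pos: [0.5258, 0.0057, 0.2148]
eef_rot: [-180.0, -0.1, -170.8]
contact_force: [1.7, -1.0, 0.2]
gripper_width: 0.0873
gripper_force: 0.0
```

>>> play_rows(rows=[[[0.2,0.01,-0.07,0,0],[0.4,0.03,-0.14,0,0],[0.6,0.04,-0.21,0,0],[0.8,0.05,-0.28,0,0],[1,0.06,-0.35,0,0],[1,0.07,-0.42,0,0],[1,0.08,-0.48,0,0],[1,0.08,-0.52,0,0]]], squeeze=30)

```text
time_s: 11.73
tcp_pos: [0.527, -0.2582, 0.2144]
eef_rot: [180.0, -0.1, -170.9]
contact_force: [0.5, -0.3, 0.6]
gripper_width: 0.0397
gripper_force: 0.0
```

```bash
python3 - <<'E'
from h import *
s=r.get_state();print(s['tcp_pos'],s['eef_rot'],s['gripper_width'],s['time_s'],s['joints'])
i=r.camera_info('wrist');np.save('w6.npy',i['pose'])
snap('wrist','w6.png',k=1.5)
E
```

```text
[ 0.52702888 -0.25815682  0.21441376] [ 1.79962717e+02 -1.04553786e-01 -1.70885650e+02] 0.03973051168559113 11.7333 [-7.02566456e+00  1.28510511e+01 -1.17307995e+01 -7.41523843e-03
 -6.55289465e+01 -7.38569408e+01]
```

View pics/w6.png

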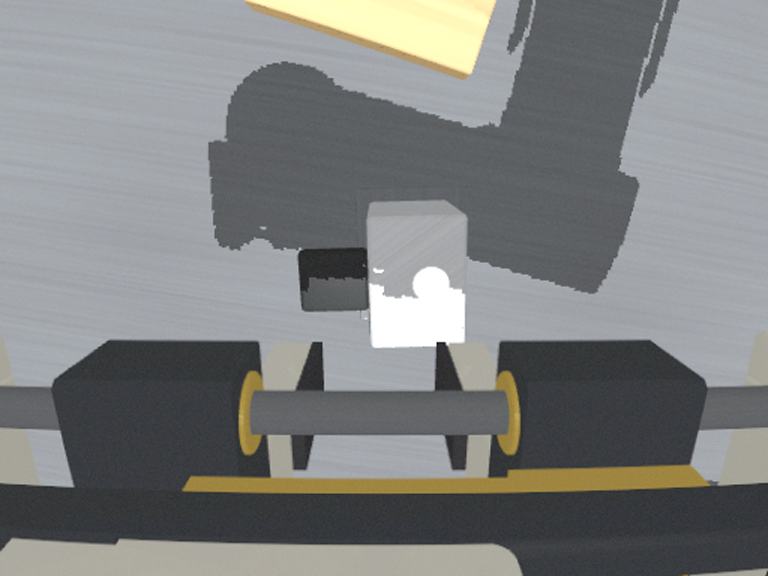

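The control's top corners are (368,216), (467,214), (464,344) and (372,346). The tab's outer corners are about (299,251) and (303,310).

```bash
python3 - <<'E'
from h import *
i=r.camera_info('wrist'); i['pose']=np.load('w6.npy')
c=lambda L:[((x+.5)/1.5-.5,(y+.5)/1.5-.5) for x,y in L]
v=fit('wrist',c([(368,216),(467,214),(464,344),(372,346),(299,251),(303,310)]),[(-.042,-.03,.09),(-.042,.03,.09),(.042,.03,.09),(.042,-.03,.09),(-.02,-.074,.08),(.02,-.074,.08)],0,(.527,-.233,9),i)
a=np.radians(v[2]); p=v[:2]+.054*np.array([np.sin(a),-np.cos(a)]); print(p)
go((*p,.11),v[2]+90)
E
```

```text
[ 0.5259 -0.2347 10.5047]
[[-0.59, -0.87], [1.52, -1.03], [1.17, 1.04], [-0.57, 1.18], [-0.89, -0.62], [-0.69, 0.89]]
[ 0.53575837 -0.28777467]
d [-0.0075 -0.0572  0.2082] turn 1.0306 t 11.7833
```

>>> play_rows(rows=[[[1,0,0,0,-0.06],[1,0,0,0,-0.14],[1,0,0,0,-0.22],[1,0,0,0,-0.3],[1,0,-0.02,0,-0.38],[1,0,-0.03,0,-0.46],[1,0,-0.04,0,-0.54],[1,0,-0.04,0,-0.62]]])

```text
time_s: 12.45
tcp_pos: [0.531, -0.2758, 0.2143]
eef_rot: [179.9, -0.0, -117.2]
contact_force: [0.4, 0.5, 0.5]
gripper_width: 0.0007
gripper_force: 0.0
```

>>> play_rows(rows=[[[1,0,0,0,-0.07],[1,0,0,0,-0.14],[1,0,0,0,-0.22],[1,0,0,0,-0.3],[1,0,0,0,-0.37],[1,0,0,0,-0.42],[1,0,0,0,-0.44],[1,0,0,0,-0.44]]])

```text
time_s: 13.12
tcp_pos: [0.531, -0.2751, 0.2145]
eef_rot: [179.9, 0.0, -79.6]
contact_force: [0.1, -1.0, 0.8]
gripper_width: 0.0003
gripper_force: 0.0
```

```bash
python3 - <<'E'
from h import *
s=r.get_state();print(s['tcp_pos'],s['eef_rot'],s['gripper_width'],s['time_s'],s['joints'])
go((.5355,-.2872,.10),100.5)
E
```

```text
[ 0.53100839 -0.27512358  0.21450186] [ 1.79915396e+02  4.65661025e-02 -7.96092269e+01] 0.0003171526703944812 13.1167 [-8.69444329e+00  1.38852939e+01 -1.03394771e+01 -1.79078396e-02
 -6.58704097e+01  1.90925851e+01]
d [ 0.0256 -0.0048  0.229 ] turn -0.0013 t 13.1167
```

>>> play_rows(rows=[[[1,0.01,-0.002,0.03,0],[1,0.02,-0.005,0.08,0],[1,0.026,-0.005,0.13,0],[1,0.026,-0.005,0.17,0],[1,0.026,-0.005,0.2,0],[1,0.026,-0.005,0.22,0],[1,0.026,-0.005,0.229,0],[1,0.026,-0.005,0.229,0]]])

```text
time_s: 13.78
tcp_pos: [0.5357, -0.2876, 0.0999]
eef_rot: [179.9, 0.0, -79.7]
contact_force: [-0.5, -0.3, -0.4]
gripper_width: 0.0001
gripper_force: 0.0
```

```bash
python3 - <<'E'
from h import *
s=r.get_state();print(s['tcp_pos'],s['eef_rot'],s['contact_force'],s['time_s'])
a=r.capture('scene')[:,:,::-1]
cv2.imwrite('pics/s2.png',cv2.resize(a[100:230,130:300],(780,596),interpolation=cv2.INTER_CUBIC))
E
```

```text
[ 0.53570581 -0.28756024  0.09994385] [ 1.79891950e+02  4.60609098e-02 -7.97207660e+01] [-0.4895214  -0.33373405 -0.38388194] 13.7833
```

View pics/s2.png

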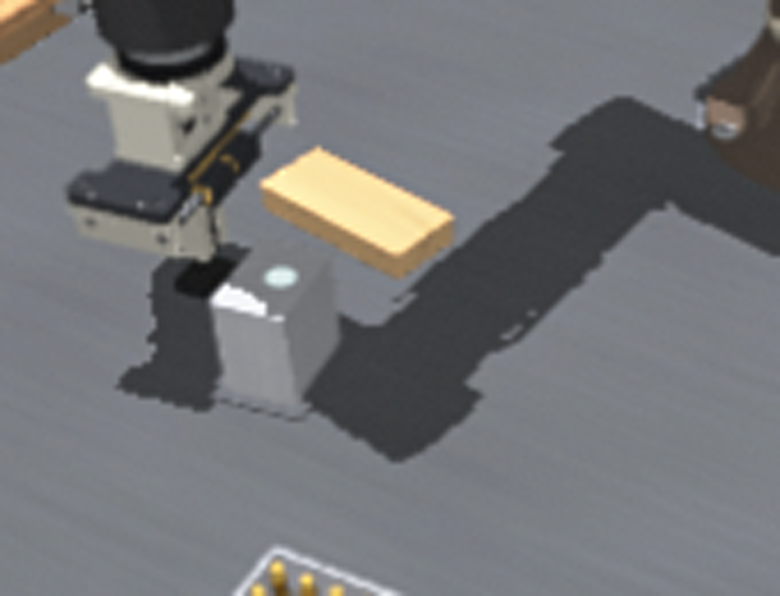

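The fingertips are above the tab at about (215,250), clear of the control box. Now I'll press down.

>>> play_rows(rows=[[[1,0,0,0.008,0],[1,0,0,0.018,0],[1,0,0,0.028,0],[1,0,0,0.036,0],[1,0,0,0.042,0],[1,0,0,0.046,0],[1,0,0,0.048,0],[1,0,0,0.048,0]]])

```text
time_s: 14.5
tcp_pos: [0.5361, -0.2877, 0.0774]
eef_rot: [180.0, -0.0, -79.7]
contact_force: [-1.8, 3.0, 7.0]
gripper_width: 0.0003
gripper_force: 3.5
```

>>> play_rows(rows=[[[1,0,0,0.006,0],[1,0,0,0.014,0],[1,0,0,0.022,0],[1,0,0,0.03,0],[1,0,0,0.038,0],[1,0,0,0.044,0],[1,0,0,0.047,0],[1,0,0,0.048,0]]])

```text
time_s: 15.17
tcp_pos: [0.5362, -0.2877, 0.0533]
eef_rot: [180.0, -0.0, -79.7]
contact_force: [-3.9, 3.7, 10.0]
gripper_width: 0.0005
gripper_force: 5.0
```

>>> play_rows(rows=[[[1,0,0,0.002,0],[1,0,0,0.004,0],[1,0,0,0.006,0],[1,0,0,0.008,0],[1,0,0,0.01,0],[1,0,0,0.011,0],[1,0,0,0.011,0],[1,0,0,0.011,0]]])

```text
time_s: 15.83
tcp_pos: [0.5362, -0.2877, 0.0475]
eef_rot: [180.0, 0.0, -79.7]
contact_force: [-0.8, 0.7, 2.8]
gripper_width: 0.0006
gripper_force: 2.0
```

>>> play_rows(rows=[[[1,0,0,0.001,0],[1,0,0,0.002,0],[1,0,0,0.004,0],[1,0,0,0.005,0],[1,0,0,0.006,0],[1,0,0,0.007,0],[1,0,0,0.007,0],[1,0,0,0.007,0]]])

```text
time_s: 16.5
tcp_pos: [0.5361, -0.2877, 0.0443]
eef_rot: [180.0, 0.0, -79.7]
contact_force: [-3.7, 3.0, 7.5]
gripper_width: 0.0006
gripper_force: 3.7
```

```bash
python3 - <<'E'
from h import *
s=r.get_state();print(s['tcp_pos'],s['contact_force'],s['time_s'],s['qd'].round(2))
E
```

```text
[ 0.53613973 -0.28772797  0.04426599] [-3.6525801   2.95574041  7.5182496 ] 16.5 [-0.04 -0.08  0.06 -0.05 -0.07 -0.08]
```

>>> play_rows(rows=[[[1,0,0,0.0005,0],[1,0,0,0.001,0],[1,0,0,0.001,0],[1,0,0,0.001,0],[1,0,0,0.001,0],[1,0,0,0.001,0],[1,0,0,0.001,0],[1,0,0,0.001,0]]])

```text
time_s: 17.17
tcp_pos: [0.5362, -0.2877, 0.0439]
eef_rot: [180.0, 0.0, -79.7]
contact_force: [-3.0, 2.5, 8.1]
gripper_width: 0.0004
gripper_force: 4.0
```

The lever is at about 36.1 mm with a force of 8 N, which matches the third click. I'll hand in while still holding it.

```bash
python3 -c "
from plant import r
print(r.get_state()['tcp_pos']); print(r.close_job())"
```

```text
[ 0.53616965 -0.28772062  0.04388448]
the job is handed in; nothing more can be done
None
```

The carrier was seated flat and square in the nest and released, and I handed the job in at 17.2 s with the fingertips still holding the lever at the third click (about 36 mm down, 8 N); no verdict came back, and I took no picture after pressing the lever.

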